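# Pack the soap-making kit tray

### The arm

A 6-joint arm with a two-finger parallel gripper is mounted at the origin on the work surface. World frame = base frame: x ahead of the robot, y to its left, z up, the work surface at z = 0. Lengths are in m, angles in rad, forces in N, time in s.
With the tool pointing down it reaches from about 0.3 to 0.875 m from the base axis. Payload 6.4 kg.
Tool frame: the origin (TCP) lies midway between the tips of the shut fingers; the grasp point (between the pads) lies ctrl.hold_point_z behind it (ctrl.hold_point_z is the distance from the TCP to the grasp point, in m); z points along the fingers, y is the line along which they close (so a half turn about z gives the same grasp; the last joint's range is limited). The gripper opens to 85 mm and grips with 20 to 120 N. Pads are 22 mm wide; open, the fingers measure 114 mm over their backs; the gripper's body (76 mm by 85 mm) begins 54 mm behind the grasp point. The pads swing forward as they close: fully open they stand 13 mm farther back than shut.
Start: joints at [1.134, 0.181, 1.607, -0, 1.354, -0.206], TCP at [0.132, 0.56, 0.231] pointing down, gripper open.
Joint ranges: [-2.99, 2.99], [-0.89, 2.07], [0.3, 2.58], [-1.14, 4.28], [0, 2.63], [-3.12, 3.12]. Speed limits (rad/s): [2.57, 2.57, 3.01, 3.14, 3.14, 3.14].

### API

Orientations are given as a unit quaternion [w, x, y, z].
In Python, from workcell import ctrl, viewer, order gives the robot as it stands.
- The arm moves only by the shell command python3 -m handwheel 'ROWS'. ROWS is JSON, a list of rows, each a list of 5 numbers: the closure, from -1 (fully open) to 1 (shut), then the shift along the tool's x, y, z in m, then the turn about the tool's z in rad. A call has 1 to 20 rows; each row is the pose to reach, as a shift and turn from the pose commanded when the call began, along the tool's axes at that moment; what a row does not reach only later rows make up. A row lasts 1/10 s, in which the tool goes at most 50 mm and 8.59 degrees, less where a joint would pass 70% of its speed; a pose out of reach is approached as far as the arm can. A call with a gripper value outside its range is refused whole. The fingers move at their own pace and stop on an object; the grip force is fixed at half the most. Time passes only in rows, so rows that repeat a pose let the fingers close. It gives the time, the measured TCP pose, the force, the opening and the grip force at its end, in the units of the state.
- ctrl.get_obs(): the state, without advancing time (a new reading comes with each control period).
- viewer.read_camera(name): name is "scene" or "top"; returns a dict with "frame" (420x560x3 uint8, red, green, blue), "fov_y" (degrees; the focal length in pixels is half the picture's height over the tangent of half this angle, whatever the lens; pixels are square), "cx", "cy" (the principal point, pixels), "k1" (the pictures are not rectified: a ray, as slopes to the right and down, at radius r is drawn at 1 + k1 r^2 times it, then the intrinsics apply), "position" and "orientation" of the camera in the world. Camera axes: x right, y down, z forward; pixel columns grow to the right and rows downward; lengths in m; the calibration is good to about 2 mm. A picture is of the moment at which its call begins. There is no depth.
- order.sign_off(): hands the job in; it is judged then, once.
The state is a dict: "time": time; "q": joint angles; "qvel": joint speeds; "joint_torque": joint torques, N m; "eef_pos": TCP position; "ee_rot": TCP orientation; "wrist_force": force on the tool from outside, world axes, zero at the start; "torque": the same for the moment, N m; "opening": finger opening in m; "grasp_force": force on a finger pad.
Only numpy, scipy, OpenCV 4.12 (cv2) and the standard library are available. Lean on these libraries where they do the work, as an engineer would, in place of code of your own. Each camera call takes 0.05 s, during which the arm holds its last target. There are 200 camera calls.

### The job

Pack the soap-making kit for the next class: put the jar, the flat-capped bottle, the soap bar and the square-footed stamp upright into the tray, each fully down in the recess shaped for it. Lower the two glass things into place rather than dropping them, and leave the round-footed stamp and the bottle with the pointed spout standing where they are.

Things in the scene. Friction and masses are not known exactly. Their poses are not given: they have to be found in the camera images.
- jar: squat amber glass jar with a black lid, standing upright: diameter 62 mm, 48 mm tall (glass to 34 mm, lid of 58 mm diameter above), about 180 g. Origin: centre of its underside; z up
- flat_cap_bottle: small amber bottle with a flat-topped black screw cap, standing upright: diameter 34 mm up to 50 mm, then a shoulder, cap of 25 mm diameter from 59 to 78 mm, about 90 g. Origin: centre of its underside; z up
- soap_bar: plain white bar of soap lying flat: 80 mm long (its x axis), 50 mm wide (y), 34 mm high, about 140 g. Origin: centre of its underside
- square_stamp: dark wooden soap stamp with a SQUARE foot 44 x 44 x 14 mm (sides along its x and y axes) and an upright round handle on its middle, 24 mm thick from 22 to 56 mm, top at 61 mm, about 90 g. Origin: centre of the foot's underside; z up
- round_stamp: look-alike, not part of the kit: the same dark wooden stamp but with a ROUND foot of 44 mm diameter, 61 mm tall. Origin: centre of the foot's underside
- spout_bottle: look-alike, not part of the kit: the same small amber bottle (diameter 34 mm) but with a pointed black spout, 82 mm to its tip. Origin: centre of its underside
- recess_large_round: one of four fixed cork blocks, 100 x 100 x 18 mm, set two by two (order varies, centres 102 mm apart) in a wooden tray 220 mm square, rim 20 mm high. Origin: centre of the block's underside, 6 mm above the table. The central recess is 12 mm deep, its grey floor 6 mm above the origin, mouth chamfered. Here the large round recess, 74 mm in diameter, for the jar
- recess_small_round: one of four fixed cork blocks, 100 x 100 x 18 mm, set two by two (order varies, centres 102 mm apart) in a wooden tray 220 mm square, rim 20 mm high. Origin: centre of the block's underside, 6 mm above the table. The central recess is 12 mm deep, its grey floor 6 mm above the origin, mouth chamfered. Here the small round recess, 46 mm in diameter, for the bottle
- recess_long: one of four fixed cork blocks, 100 x 100 x 18 mm, set two by two (order varies, centres 102 mm apart) in a wooden tray 220 mm square, rim 20 mm high. Origin: centre of the block's underside, 6 mm above the table. The central recess is 12 mm deep, its grey floor 6 mm above the origin, mouth chamfered. Here the oblong recess, 90 mm along its x axis by 61 mm along y, for the soap bar
- recess_square: one of four fixed cork blocks, 100 x 100 x 18 mm, set two by two (order varies, centres 102 mm apart) in a wooden tray 220 mm square, rim 20 mm high. Origin: centre of the block's underside, 6 mm above the table. The central recess is 12 mm deep, its grey floor 6 mm above the origin, mouth chamfered. Here the square recess, 56 x 56 mm along its x and y axes, for the stamp
Mind the look-alikes: they are no part of the job. What is shaped like the spout_bottle but blue or purple is not meant.

How it is judged:
By the outcome, as a careful person would: the job done as asked, in the order asked, and still so for the second after the job is handed in, with the robot touching nothing.
It also fails if it takes over 112 s, if anything falls off the work surface, if the arm or the gripper's body presses on something with over 40 N, if the wrist force passes 120 N, or if a joint passes its speed limit or range.

## Working session

There is one attempt and no reset: what is moved stays moved. The work goes in short steps, Python scripts to look and compute and a shell command to move; the robot and the scene stay as the last step left them, time stands still between calls to the robot, and variables do not carry over. Pictures are saved under pics/ and viewed, at most 14 in all, crops included, and the job is handed in when it is done.

```bash
ls; mkdir -p pics; cat > h.py <<'E'
import numpy as np, cv2
from workcell import ctrl, viewer, order
from scipy.spatial.transform import Rotation as R
def rot(q): return R.from_quat([q[1],q[2],q[3],q[0]]).as_matrix()
def cam(n):
    c=viewer.read_camera(n); H,W=c["frame"].shape[:2]
    f=H/2/np.tan(np.radians(c["fov_y"])/2)
    c["K"]=np.array([[f,0,c["cx"]],[0,f,c["cy"]],[0,0,1]]); c["D"]=np.array([c["k1"],0,0,0.])
    c["Rm"]=rot(c["orientation"]); c["p"]=np.array(c["position"]); return c
def ray(c,uv):
    n=cv2.undistortPoints(np.float64(uv).reshape(-1,1,2),c["K"],c["D"]).reshape(-1,2)
    return np.c_[n,np.ones(len(n))]@c["Rm"].T
def plane(c,uv,z):
    d=ray(c,uv); return c["p"]+d*((z-c["p"][2])/d[:,2])[:,None]
def proj(c,P):
    X=(np.float64(P).reshape(-1,3)-c["p"])@c["Rm"]
    return cv2.projectPoints(X,np.zeros(3),np.zeros(3),c["K"],c["D"])[0].reshape(-1,2)
def tri(c1,u1,c2,u2):
    d1=ray(c1,u1)[0];d2=ray(c2,u2)[0];d1/=np.linalg.norm(d1);d2/=np.linalg.norm(d2)
    s=np.linalg.lstsq(np.c_[d1,-d2],c2["p"]-c1["p"],rcond=None)[0]
    a=c1["p"]+s[0]*d1;b=c2["p"]+s[1]*d2; return (a+b)/2,np.linalg.norm(a-b)
def save(c,n): cv2.imwrite("pics/"+n,cv2.cvtColor(c["frame"],cv2.COLOR_RGB2BGR))
E
python3 - <<'E'
from h import *
for n in("top","scene"):
    c=cam(n);save(c,n+"0.png");print(n,c["p"],c["Rm"].round(3).tolist(),c["K"][0,0],c["k1"])
o=ctrl.get_obs();print(o,ctrl.hold_point_z)
E
```

```text
pics
top [ 0.37438126 -0.0246254   0.99400945] [[0.02, -0.992, 0.126], [-0.999, -0.024, -0.03], [0.033, -0.125, -0.992]] 404.1124687414379 -0.09846542326470531
scene [0.9163896  0.54996651 0.72443299] [[-0.819, 0.397, -0.414], [0.574, 0.556, -0.601], [-0.008, -0.73, -0.684]] 506.3038150742386 -0.010476325165882011
{'time': 0.1, 'q': array([ 1.13372180e+00,  1.81489065e-01,  1.60792614e+00,  3.26105991e-05,
        1.35381111e+00, -2.06337607e-01]), 'qvel': array([ 4.56248560e-04, -1.42420538e-03, -2.11489841e-03, -1.00912462e-03,
       -5.29881739e-04, -4.44023835e-05]), 'joint_torque': array([ 4.03763909e-05, -4.45878732e+01, -3.52238953e+01, -3.81915361e-04,
        4.17020812e-03, -2.52473114e-05]), 'eef_pos': array([0.13127358, 0.5592921 , 0.23045294]), 'ee_rot': array([-2.73374336e-04,  1.15116166e-01,  9.93351700e-01, -7.69894206e-04]), 'wrist_force': array([-0.26482035,  0.3437808 ,  0.15700641]), 'torque': array([-0.01442269, -0.00253792, -0.03009835]), 'grasp_force': 0.0, 'opening': 0.08517845627024094} 0.0187
```

View pics/top0.png

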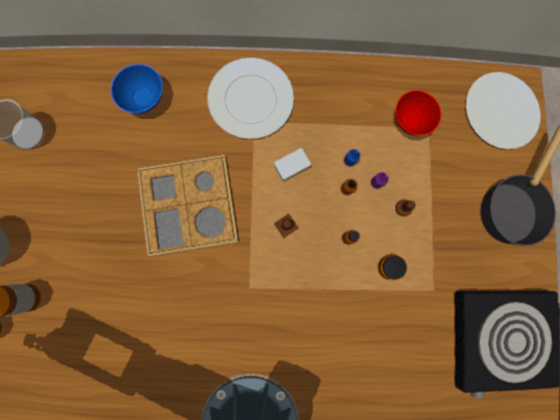

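View pics/scene0.png

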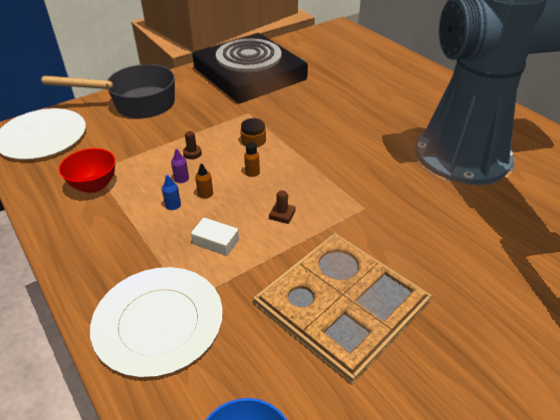

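Top view: tray at left, with square (163,187), small round (204,181), long (168,229) and large round (210,221). On the mat: soap (293,164), square stamp (286,226), flat-cap bottle (351,237), jar (394,267), spout bottle (349,186), round stamp (405,207). The scene view agrees: soap (215,236), stamp (283,206), flat cap (252,158), jar (253,132).

```bash
python3 - <<'E'
import cv2
a=cv2.imread("pics/top0.png")[120:295,135:440];b=cv2.imread("pics/scene0.png")[110:380,150:440]
cv2.imwrite("pics/topz.png",cv2.resize(a,None,fx=2.6,fy=2.6,interpolation=3))
cv2.imwrite("pics/scz.png",cv2.resize(b,None,fx=2.2,fy=2.2,interpolation=3))
E
```

```text
(no output)
```

View pics/topz.png

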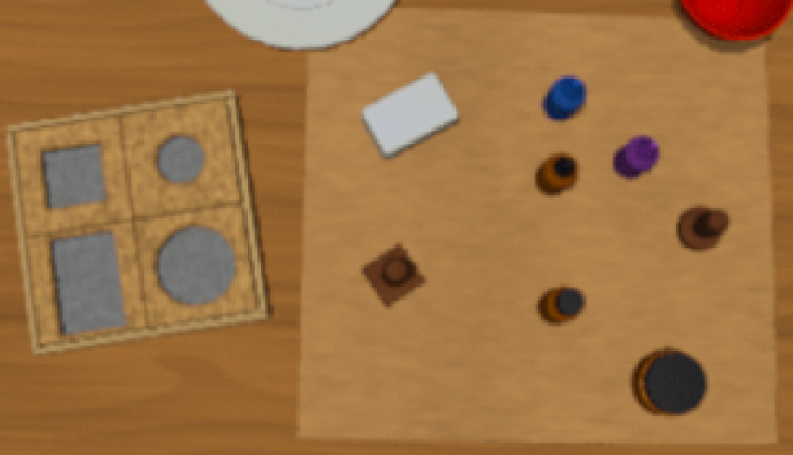

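View pics/scz.png

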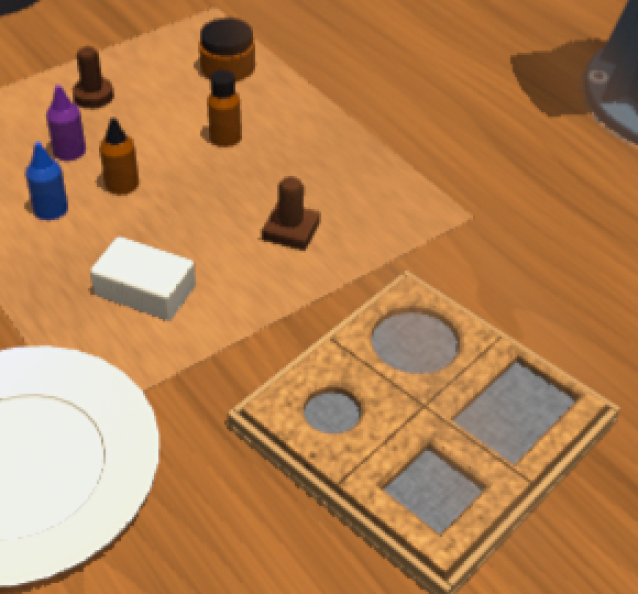

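Both crops confirm identities: flat cap (569,302 zoomed), pointed amber (560,170), square stamp (393,275), soap (410,115), and the recess order.

```bash
cat > m.py <<'E'
from h import *
def mask(c,kind):
    f=c["frame"]; h=cv2.cvtColor(f,cv2.COLOR_RGB2HSV).astype(int); H,S,V=h[...,0],h[...,1],h[...,2]
    m={"black":(V<75)&(S<110),"gray":(S<75)&(V>70)&(V<190),"white":(S<60)&(V>120),"brown":(V<115)&(S>60)&((H<16)|(H>170))}[kind]
    return m.astype(np.uint8)
def blob(c,kind,seed,r=9):
    n,l,st,ce=cv2.connectedComponentsWithStats(mask(c,kind),connectivity=4)
    b=[(np.hypot(*(ce[i]-seed)),i) for i in range(1,n) if st[i,4]>25]
    d,i=min(b); return (l==i).astype(np.uint8),ce[i],st[i]
S={"jar":("black",(394,267),(253,127),.041),"cap":("black",(352,236),(251,147),.0685),"soap":("white",(293,164),(215,236),.017),
"stamp":("brown",(286,226),(283,208),.014),"square":("gray",(163,187),(346,332),.018),"small":("gray",(204,181),(301,296),.018),
"long":("gray",(168,229),(384,296),.018),"large":("gray",(210,221),(338,265),.018)}
if __name__=="__main__":
    T,Sc=cam("top"),cam("scene")
    for k,(kind,a,b,z) in S.items():
        m1,u1,s1=blob(T,kind,a);m2,u2,s2=blob(Sc,kind,b)
        P,g=tri(T,u1,Sc,u2)
        print(k,u1.round(1),s1[2:],u2.round(1),s2[2:],"tri",P.round(4),"gap",g.round(4),"top",plane(T,u1,z)[0].round(4),"sc",plane(Sc,u2,z)[0].round(4))
        for c,m in((T,m1),(Sc,m2)):
            cn=max(cv2.findContours(m,0,cv2.CHAIN_APPROX_NONE)[0],key=cv2.contourArea).reshape(-1,2)
            p=plane(c,cn,.034 if k=="soap" else z)[:,:2]
            r=cv2.minAreaRect((p*1000).astype(np.float32)); print("   rect",np.round(r[0],1),np.round(r[1],1),round(r[2],1))
E
python3 m.py
```

```text
jar [394.3 267. ] [ 23  23 409] [251.  125.5] [ 20  15 227] tri [ 0.3767 -0.3362  0.043 ] gap 0.0058 top [ 0.3745 -0.3349  0.041 ] sc [ 0.3769 -0.3413  0.041 ]
   rect [ 374.6 -334.3] [52.3 54.1] 0.5
   rect [ 376.5 -339.3] [60.8 46. ] 57.9
cap [353.5 235.8] [10  9 72] [250.8 147.4] [ 10  12 100] tri [ 0.446  -0.2305  0.0697] gap 0.0023 top [ 0.4452 -0.23    0.0685] sc [ 0.4459 -0.233   0.0685]
   rect [ 445.8 -230. ] [19.6 20.1] 45.3
   rect [ 446.5 -233.2] [41.4 20. ] 56.8
soap [291.9 163.4] [ 37  32 671] [216.3 233.1] [ 47  37 910] tri [ 0.623  -0.0866  0.0255] gap 0.0019 top [ 0.626  -0.0877  0.017 ] sc [ 0.6188 -0.0936  0.017 ]
   rect [621.9 -86.6] [50.7 81.6] 30.7
   rect [630.8 -75.8] [66.5 91.9] 29.9
stamp [285.8 225.4] [ 23  24 295] [281.6 209. ] [ 26  33 509] tri [ 0.4722 -0.0762  0.0154] gap 0.003 top [ 0.4712 -0.0753  0.014 ] sc [ 0.4723 -0.0786  0.014 ]
   rect [471.  -75.9] [41.3 43.5] 35.1
   rect [463.8 -82.6] [94.4 48.4] 41.0
square [163.  187.4] [ 24  24 479] [346.6 332.7] [ 44  38 884] tri [0.5585 0.2278 0.0154] gap 0.002 top [0.5573 0.2278 0.018 ] sc [0.5605 0.2283 0.018 ]
   rect [557.5 227.9] [54.8 54.2] 10.6
   rect [560.  227.8] [51.5 53.8] 10.4
small [204.1 180.9] [ 17  18 247] [300.6 297.2] [ 26  19 371] tri [0.5769 0.1272 0.0162] gap 0.0018 top [0.5759 0.1275 0.018 ] sc [0.5784 0.1277 0.018 ]
   rect [576.9 127.8] [42.7 39.4] 2.4
   rect [577.9 127.3] [39.5 42.3] 32.2
long [168.3 228.2] [ 28  39 880] [383.7 296.8] [  54   46 1307] tri [0.4581 0.2094 0.015 ] gap 0.0017 top [0.4572 0.2093 0.018 ] sc [0.4606 0.2102 0.018 ]
   rect [457.6 209.4] [88.8 59. ] 10.6
   rect [459.6 208.9] [83.8 57.9] 10.1
large [210.  221.7] [ 30  30 691] [338.2 265.5] [ 39  28 815] tri [0.4765 0.1086 0.0153] gap 0.0017 top [0.4756 0.1089 0.018 ] sc [0.4788 0.1097 0.018 ]
   rect [475.6 108.2] [69.4 69.9] 46.8
   rect [478.3 109. ] [65.2 68.1] 76.2
```

```bash
cat > go.py <<'E'
import sys; from h import *
# args: x y z [yaw of tool y, deg, mod 180]  (mm) -> shift & turn in tool axes from present pose
o=ctrl.get_obs(); Rm=rot(o["ee_rot"]); p=o["eef_pos"]
cur=np.degrees(np.arctan2(Rm[1,1],Rm[0,1])); print("t",round(o["time"],1),"tcp",(p*1e3).round(1),"yawy",cur.round(1),"F",o["wrist_force"].round(1),"q6",o["q"][5].round(2),"tilt",Rm[:,2].round(3),"open",o["opening"])
a=sys.argv[1:]
while a:
    x,y,z=map(float,a[0].split(",")[:3]); t=a[0].split(",")[3:]
    d=Rm.T@(np.array([x,y,z])/1e3-p); tr=0
    if t: tr=-((float(t[0])-cur+90)%180-90)
    print(a[0],"shift",d.round(3),"turn",np.radians(tr).round(3)); a=a[1:]
E
python3 go.py 440,60,231 375.5,-336,150 375.5,-336,60 375.5,-336,11
```

```text
t 0.2 tcp [131.4 559.5 230.7] yawy 76.8 F [ 0.4 -0.3  0.4] q6 -0.21 tilt [-0.    -0.001 -1.   ] open 0.08533967053296998
440,60,231 shift [-0.415 -0.416  0.   ] turn 0.0
375.5,-336,150 shift [-0.442 -0.816  0.082] turn 0.0
375.5,-336,60 shift [-0.443 -0.816  0.172] turn 0.0
375.5,-336,11 shift [-0.443 -0.816  0.221] turn 0.0
```

```bash
python3 -m handwheel '[[-1,-0.415,-0.416,0,0],[-1,-0.415,-0.416,0,0],[-1,-0.415,-0.416,0,0],[-1,-0.415,-0.416,0,0],[-1,-0.415,-0.416,0,0],[-1,-0.415,-0.416,0,0],[-1,-0.415,-0.416,0,0],[-1,-0.415,-0.416,0,0],[-1,-0.415,-0.416,0,0],[-1,-0.415,-0.416,0,0],[-1,-0.415,-0.416,0,0],[-1,-0.415,-0.416,0,0],[-1,-0.415,-0.416,0,0],[-1,-0.415,-0.416,0,0]]'; python3 go.py 375.5,-336,90
```

```text
time: 1.6
eef_pos: [0.4402, 0.0594, 0.231]
ee_rot: [-0.001, 0.116, 0.993, 0.0]
wrist_force: [-0.2, 0.3, 0.5]
opening: 0.0855
grasp_force: 0.0
t 1.6 tcp [440.2  59.4 231. ] yawy 76.6 F [-0.2  0.3  0.5] q6 -1.47 tilt [-0.001  0.    -1.   ] open 0.08545349986465246
375.5,-336,90 shift [-0.029 -0.4    0.141] turn 0.0
```

```bash
python3 -m handwheel '[[-1,-0.029,-0.4,0.03,0],[-1,-0.029,-0.4,0.03,0],[-1,-0.029,-0.4,0.03,0],[-1,-0.029,-0.4,0.03,0],[-1,-0.029,-0.4,0.03,0],[-1,-0.029,-0.4,0.03,0],[-1,-0.029,-0.4,0.03,0],[-1,-0.029,-0.4,0.03,0],[-1,-0.029,-0.4,0.03,0],[-1,-0.029,-0.4,0.08,0],[-1,-0.029,-0.4,0.12,0],[-1,-0.029,-0.4,0.14,0],[-1,-0.029,-0.4,0.15,0],[-1,-0.029,-0.4,0.15,0],[-1,-0.029,-0.4,0.15,0]]'; python3 go.py 375.5,-336,11
python3 - <<'E'
from h import *
save(cam("scene"),"s1.png")
a=cv2.imread("pics/s1.png")[40:240,150:400];cv2.imwrite("pics/s1z.png",cv2.resize(a,None,fx=2.6,fy=2.6))
E
```

```text
time: 3.1
eef_pos: [0.3781, -0.3361, 0.0825]
ee_rot: [0.001, 0.115, 0.993, -0.001]
wrist_force: [1.1, 0.3, -0.2]
opening: 0.0856
grasp_force: 0.0
t 3.1 tcp [ 378.1 -336.1   82.5] yawy 76.8 F [ 1.1  0.3 -0.2] q6 -2.3 tilt [ 0.001 -0.001 -1.   ] open 0.08555288437130686
375.5,-336,11 shift [ 0.003 -0.     0.072] turn 0.0
```

View pics/s1z.png

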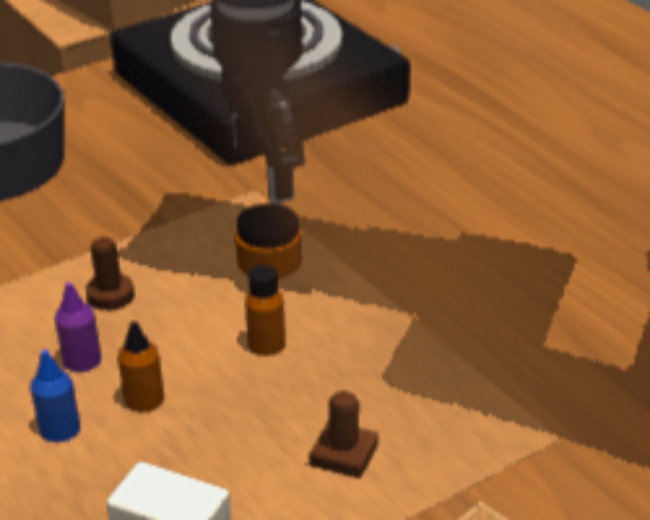

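The near finger (282,190) stands above the jar (268,240), with nothing else in the way. Next I lower and grip.

```bash
python3 -m handwheel '[[-1,0.003,0,0.03,0],[-1,0.003,0,0.05,0],[-1,0.003,0,0.06,0],[-1,0.003,0,0.065,0],[-1,0.003,0,0.071,0],[-1,0.003,0,0.071,0],[1,0.003,0,0.071,0],[1,0.003,0,0.071,0],[1,0.003,0,0.071,0],[1,0.003,0,0.071,0],[1,0.003,0,0.071,0],[1,0.003,0,0.071,0],[1,0.003,0,0.071,0],[1,0.003,0,0.071,0]]'; python3 go.py
```

```text
time: 4.55
eef_pos: [0.3747, -0.3362, 0.0114]
ee_rot: [0.001, 0.115, 0.993, -0.001]
wrist_force: [0.4, 1.8, 5.1]
opening: 0.0596
grasp_force: 65.4
t 4.5 tcp [ 374.7 -336.2   11.4] yawy 76.8 F [0.4 1.8 5.1] q6 -2.31 tilt [ 0.001 -0.001 -1.   ] open 0.0596327490702156
```

```bash
python3 -m handwheel '[[1,0,0,-0.005,0],[1,0,0,-0.01,0],[1,0,0,-0.03,0],[1,0,0,-0.06,0],[1,0,0,-0.09,0],[1,0,0,-0.12,0],[1,0,0,-0.12,0],[1,0,0,-0.12,0]]'; python3 go.py 440,0,135 476.5,108.5,135
python3 - <<'E'
from h import *
save(cam("scene"),"s2.png")
a=cv2.imread("pics/s2.png")[0:240,150:400];cv2.imwrite("pics/s2z.png",cv2.resize(a,None,fx=2.4,fy=2.4))
E
```

```text
time: 5.35
eef_pos: [0.3743, -0.3356, 0.1307]
ee_rot: [0.0, 0.115, 0.993, -0.001]
wrist_force: [-0.0, -0.7, -2.1]
opening: 0.0598
grasp_force: 65.4
t 5.3 tcp [ 374.3 -335.6  130.7] yawy 76.8 F [-0.  -0.7 -2.1] q6 -2.31 tilt [ 0.001 -0.001 -1.   ] open 0.05980072066049498
440,0,135 shift [ 0.013  0.342 -0.005] turn 0.0
476.5,108.5,135 shift [ 0.002  0.456 -0.005] turn 0.0
```

View pics/s2z.png

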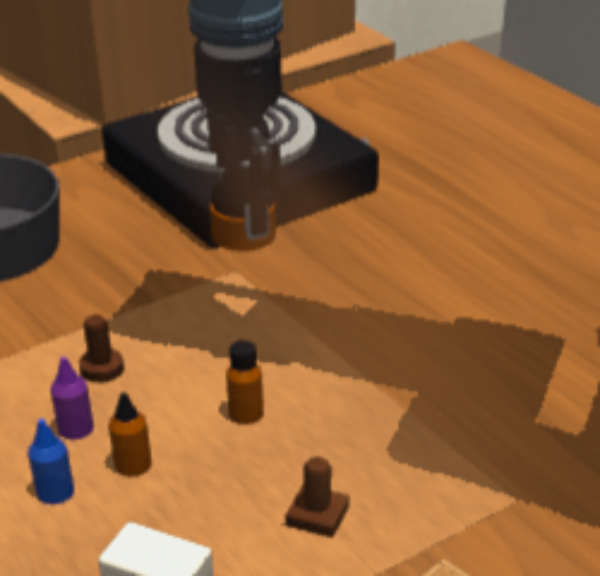

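Jar held upright, lifted clear; finger tip at about (257,98.7) px of the full frame. I check its height above the jar's bottom.

```bash
python3 - <<'E'
from h import *
c=cam("scene"); 
for z in(.125,.13,.135,.14,.145,.15): print(z,proj(c,[.3743+.228*.043,-.3356+.974*.043,z]).round(1), "jarbottom centre if z",proj(c,[.375,-.336,z-.0]).round(1))
E
```

```text
0.125 [[258.1 104.4]] jarbottom centre if z [[251.3  95.4]]
0.13 [[258.  102.5]] jarbottom centre if z [[251.2  93.4]]
0.135 [[258.  100.5]] jarbottom centre if z [[251.1  91.5]]
0.14 [[257.9  98.5]] jarbottom centre if z [[251.   89.5]]
0.145 [[257.8  96.5]] jarbottom centre if z [[250.9  87.6]]
0.15 [[257.7  94.5]] jarbottom centre if z [[250.8  85.6]]
```

```bash
python3 -m handwheel '[[1,0,0.02,-0.005,0],[1,0,0.05,-0.005,0],[1,0,0.09,-0.005,0],[1,0,0.13,-0.005,0],[1,0,0.17,-0.005,0],[1,0,0.21,-0.005,0],[1,0,0.25,-0.005,0],[1,0,0.29,-0.005,0],[1,0,0.33,-0.005,0],[1,0,0.37,-0.005,0],[1,0.002,0.41,-0.005,0],[1,0.002,0.44,-0.005,0],[1,0.002,0.456,-0.005,0],[1,0.002,0.456,-0.005,0],[1,0.002,0.456,0.02,0],[1,0.002,0.456,0.05,0],[1,0.002,0.456,0.07,0],[1,0.002,0.456,0.07,0],[1,0.002,0.456,0.07,0]]'; python3 go.py 476.8,108.7,40 476.8,108.7,23
```

```text
time: 7.35
eef_pos: [0.4758, 0.1083, 0.0597]
ee_rot: [-0.001, 0.115, 0.993, -0.0]
wrist_force: [0.1, -0.2, -0.1]
opening: 0.0598
grasp_force: 65.5
t 7.3 tcp [475.8 108.3  59.7] yawy 76.7 F [ 0.1 -0.2 -0.1] q6 -1.36 tilt [-0.002 -0.    -1.   ] open 0.05982483309329506
476.8,108.7,40 shift [-0.001  0.001  0.02 ] turn 0.0
476.8,108.7,23 shift [-0.001  0.001  0.037] turn 0.0
```

```bash
python3 - <<'E'
from h import *
save(cam("scene"),"s3.png")
a=cv2.imread("pics/s3.png")[140:380,230:440];cv2.imwrite("pics/s3z.png",cv2.resize(a,None,fx=2.4,fy=2.4))
E
```

```text
(no output)
```

View pics/s3z.png

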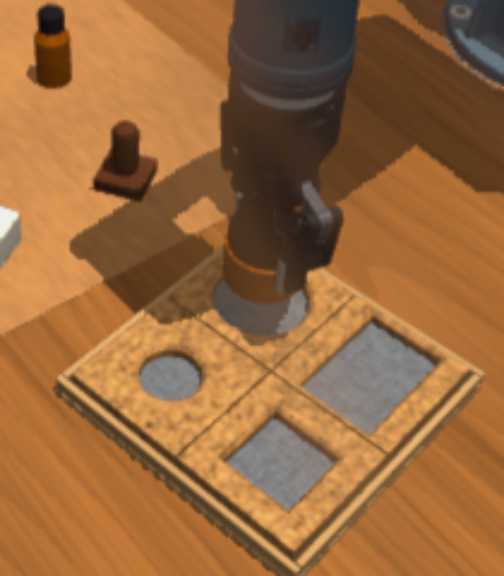

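The jar hangs at (263,270) over the large round recess (262,300), in line with it. Next: lower gently, then release.

```bash
python3 -m handwheel '[[1,-0.001,0.001,0.01,0],[1,-0.001,0.001,0.02,0],[1,-0.001,0.001,0.026,0],[1,-0.001,0.001,0.03,0],[1,-0.001,0.001,0.033,0],[1,-0.001,0.001,0.035,0],[1,-0.001,0.001,0.035,0],[1,-0.001,0.001,0.035,0]]'
```

```text
time: 8.2
eef_pos: [0.4779, 0.1096, 0.0254]
ee_rot: [0.0, 0.115, 0.993, 0.0]
wrist_force: [-0.4, 0.4, -1.0]
opening: 0.0596
grasp_force: 65.5
```

Touchdown is expected at about 0.0234.

```bash
python3 -m handwheel '[[1,0,0,0.001,0],[1,0,0,0.002,0],[1,0,0,0.002,0]]'; python3 -m handwheel '[[1,0,0,0.001,0],[1,0,0,0.001,0]]'
```

```text
time: 8.5
eef_pos: [0.4779, 0.1096, 0.0234]
ee_rot: [0.0, 0.115, 0.993, 0.0]
wrist_force: [0.3, -0.0, -0.7]
opening: 0.0599
grasp_force: 65.5
time: 8.7
eef_pos: [0.4779, 0.1097, 0.0234]
ee_rot: [-0.0, 0.115, 0.993, -0.0]
wrist_force: [-5.3, 0.1, 10.6]
opening: 0.0596
grasp_force: 66.9
```

```bash
python3 -m handwheel '[[0.2,0,0,-0.001,0],[-0.3,0,0,-0.001,0],[-1,0,0,-0.001,0],[-1,0,0,-0.001,0],[-1,0,0,-0.001,0],[-1,0,0,-0.001,0],[-1,0,0,-0.001,0],[-1,0,0,-0.03,0],[-1,0,0,-0.08,0],[-1,0,0,-0.13,0],[-1,0,0,-0.13,0]]'; python3 go.py 446,-231,150
```

```text
time: 9.8
eef_pos: [0.4827, 0.1097, 0.1596]
ee_rot: [0.007, 0.115, 0.993, 0.001]
wrist_force: [1.2, 0.6, -0.1]
opening: 0.0857
grasp_force: 0.0
t 9.8 tcp [482.7 109.7 159.6] yawy 76.8 F [ 1.2  0.6 -0.1] q6 -1.36 tilt [ 0.013 -0.    -1.   ] open 0.08569431136071003
446,-231,150 shift [-0.042 -0.34   0.009] turn 0.0
```

```bash
python3 -m handwheel '[[-1,-0.046,-0.339,0,0],[-1,-0.046,-0.339,0,0],[-1,-0.046,-0.339,0,0],[-1,-0.046,-0.339,0,0],[-1,-0.046,-0.339,0,0],[-1,-0.046,-0.339,0,0],[-1,-0.046,-0.339,0,0],[-1,-0.046,-0.339,0.03,0],[-1,-0.046,-0.339,0.04,0],[-1,-0.046,-0.339,0.04,0],[-1,-0.046,-0.339,0.04,0]]'; python3 go.py 446,-231,60 446,-231,16
python3 - <<'E'
from h import *
for n in("scene","top"): save(cam(n),n+"4.png")
a=cv2.imread("pics/scene4.png")[60:300,180:430];b=cv2.imread("pics/top4.png")[130:280,130:430]
a=cv2.resize(a,(416,400));b=cv2.resize(b,(384,192));im=np.zeros((400,800,3),np.uint8);im[:,:416]=a;im[:192,416:]=b
cv2.imwrite("pics/4z.png",im)
E
```

```text
time: 10.9
eef_pos: [0.445, -0.2299, 0.1123]
ee_rot: [-0.0, 0.114, 0.993, 0.0]
wrist_force: [0.1, -0.3, -0.5]
opening: 0.0853
grasp_force: 0.0
t 10.9 tcp [ 445.  -229.9  112.3] yawy 76.9 F [ 0.1 -0.3 -0.5] q6 -2.06 tilt [-0.001  0.001 -1.   ] open 0.08529392249071897
446,-231,60 shift [-0.001 -0.001  0.052] turn 0.0
446,-231,16 shift [-0.001 -0.001  0.096] turn 0.0
```

View pics/4z.png

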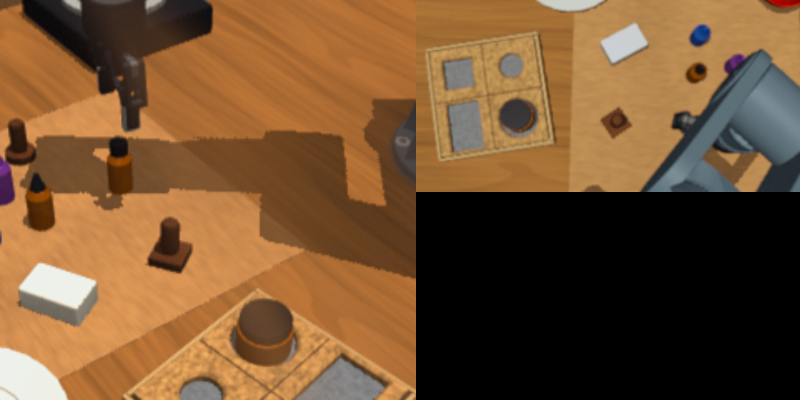

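The jar sits upright in its recess (265,330); the gripper is over the flat-cap bottle (120,165). Now down and grip.

```bash
python3 -m handwheel '[[-1,-0.001,-0.001,0.03,0],[-1,-0.001,-0.001,0.06,0],[-1,-0.001,-0.001,0.08,0],[-1,-0.001,-0.001,0.09,0],[-1,-0.001,-0.001,0.095,0],[-1,-0.001,-0.001,0.095,0],[1,-0.001,-0.001,0.095,0],[1,-0.001,-0.001,0.095,0],[1,-0.001,-0.001,0.095,0],[1,-0.001,-0.001,0.095,0],[1,-0.001,-0.001,0.095,0],[1,-0.001,-0.001,0.095,0],[1,-0.001,-0.001,0.095,0],[1,-0.001,-0.001,0.095,0],[1,-0.001,-0.001,0.095,0],[1,-0.001,-0.001,0.095,0],[1,-0.001,-0.001,0.095,0]]'; python3 go.py
```

```text
time: 12.7
eef_pos: [0.4462, -0.2324, 0.0181]
ee_rot: [0.0, 0.115, 0.993, -0.0]
wrist_force: [-0.1, 1.7, 5.6]
opening: 0.0327
grasp_force: 59.2
t 12.7 tcp [ 446.2 -232.4   18.1] yawy 76.8 F [-0.1  1.7  5.6] q6 -2.06 tilt [ 0.001 -0.001 -1.   ] open 0.03269614988743731
```

```bash
python3 -m handwheel '[[1,0,0,-0.005,0],[1,0,0,-0.02,0],[1,0,0,-0.05,0],[1,0,0,-0.09,0],[1,0,0,-0.12,0],[1,0,0,-0.12,0],[1,0,0,-0.12,0]]'; python3 go.py 577.3,127.5,138
```

```text
time: 13.4
eef_pos: [0.4459, -0.2323, 0.1378]
ee_rot: [0.001, 0.115, 0.993, -0.0]
wrist_force: [0.8, 1.0, -1.9]
opening: 0.0326
grasp_force: 59.6
t 13.4 tcp [ 445.9 -232.3  137.8] yawy 76.8 F [ 0.8  1.  -1.9] q6 -2.06 tilt [ 0.001 -0.001 -1.   ] open 0.03261100959605196
577.3,127.5,138 shift [-0.046  0.38  -0.   ] turn 0.0
```

```bash
python3 -m handwheel '[[1,-0.005,0.02,0,0],[1,-0.01,0.06,0,0],[1,-0.015,0.1,0,0],[1,-0.02,0.14,0,0],[1,-0.025,0.18,0,0],[1,-0.03,0.22,0,0],[1,-0.035,0.26,0,0],[1,-0.04,0.3,0,0],[1,-0.045,0.34,0,0],[1,-0.046,0.37,0,0],[1,-0.046,0.38,0,0],[1,-0.046,0.38,0,0],[1,-0.046,0.38,0.03,0],[1,-0.046,0.38,0.07,0],[1,-0.046,0.38,0.075,0],[1,-0.046,0.38,0.075,0],[1,-0.046,0.38,0.075,0]]'; python3 go.py 577.3,127.5,30
python3 - <<'E'
from h import *
save(cam("scene"),"s5.png")
a=cv2.imread("pics/s5.png")[140:380,210:440];cv2.imwrite("pics/s5z.png",cv2.resize(a,None,fx=2.4,fy=2.4))
E
```

```text
time: 15.1
eef_pos: [0.5784, 0.1265, 0.0637]
ee_rot: [0.001, 0.116, 0.993, 0.0]
wrist_force: [0.5, 0.7, -0.6]
opening: 0.0326
grasp_force: 59.9
t 15.1 tcp [578.4 126.5  63.7] yawy 76.7 F [ 0.5  0.7 -0.6] q6 -1.32 tilt [ 0.002 -0.    -1.   ] open 0.03264227987676071
577.3,127.5,30 shift [0.001 0.001 0.034] turn 0.0
```

View pics/s5z.png

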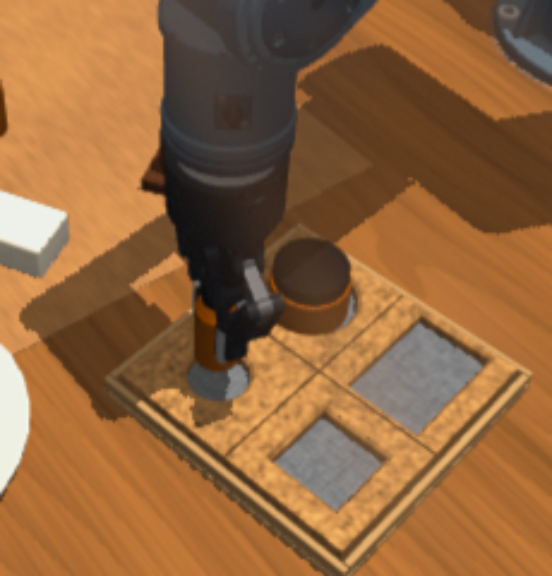

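```bash
python3 - <<'E'
from h import *
c=cam("scene"); 
th=np.linspace(0,6.28,60); P=np.c_[.5784+.017*np.cos(th),.1265+.017*np.sin(th),0*th+.0456]
q=(proj(c,P)-[210,140])*2.4; print("bottom pred x",q[:,0].min(),q[:,0].max(),"ymax",q[:,1].max(),"centre",q.mean(0))
E
```

```text
bottom pred x 193.35906102641715 241.4929811098641 ymax 371.47876912085064 centre [217.11141335 352.51136757]
```

The observed bottle bottom (left 194, low edge ~369) matches the prediction (193, 371), so it is centred over the recess. Lowering.

```bash
python3 -m handwheel '[[1,0.001,0.001,0.01,0],[1,0.001,0.001,0.02,0],[1,0.001,0.001,0.026,0],[1,0.001,0.001,0.03,0],[1,0.001,0.001,0.032,0],[1,0.001,0.001,0.033,0],[1,0.001,0.001,0.033,0]]';python3 -m handwheel '[[1,0,0,0.001,0],[1,0,0,0.001,0]]'; python3 -m handwheel '[[1,0,0,0.001,0],[1,0,0,0.001,0]]'
```

```text
time: 15.9
eef_pos: [0.5768, 0.1286, 0.0302]
ee_rot: [-0.0, 0.115, 0.993, -0.0]
wrist_force: [-4.7, -0.5, 6.3]
opening: 0.0319
grasp_force: 60.7
time: 16.1
eef_pos: [0.5769, 0.1286, 0.0302]
ee_rot: [-0.0, 0.115, 0.993, -0.0]
wrist_force: [-7.5, -0.7, 14.4]
opening: 0.0322
grasp_force: 61.6
time: 16.3
eef_pos: [0.577, 0.1286, 0.0301]
ee_rot: [0.0, 0.115, 0.993, -0.0]
wrist_force: [-10.7, -0.5, 22.9]
opening: 0.0321
grasp_force: 62.3
```

```bash
python3 -m handwheel '[[1,0,0,-0.002,0],[0.5,0,0,-0.002,0],[0,0,0,-0.002,0],[-1,0,0,-0.002,0],[-1,0,0,-0.002,0],[-1,0,0,-0.002,0],[-1,0,0,-0.002,0],[-1,0,0,-0.002,0],[-1,0,0,-0.03,0],[-1,0,0,-0.08,0],[-1,0,0,-0.12,0],[-1,0,0,-0.12,0],[-1,0,0,-0.12,0]]'; python3 go.py 622.5,-87,140,30.7
```

```text
time: 17.6
eef_pos: [0.5775, 0.1285, 0.1486]
ee_rot: [0.001, 0.115, 0.993, 0.0]
wrist_force: [0.2, -0.3, 0.3]
opening: 0.0852
grasp_force: 0.0
t 17.6 tcp [577.5 128.5 148.6] yawy 76.8 F [ 0.2 -0.3  0.3] q6 -1.32 tilt [ 0.003  0.    -1.   ] open 0.08517738123274582
622.5,-87,140,30.7 shift [-0.093 -0.2    0.009] turn 0.804
```

```bash
python3 -m handwheel '[[-1,-0.093,-0.2,0,0.804],[-1,-0.093,-0.2,0,0.804],[-1,-0.093,-0.2,0,0.804],[-1,-0.093,-0.2,0,0.804],[-1,-0.093,-0.2,0,0.804],[-1,-0.093,-0.2,0,0.804],[-1,-0.093,-0.2,0,0.804],[-1,-0.093,-0.2,0.04,0.804],[-1,-0.093,-0.2,0.07,0.804],[-1,-0.093,-0.2,0.07,0.804],[-1,-0.093,-0.2,0.07,0.804]]'; python3 go.py 622.5,-87,12,30.7
python3 - <<'E'
from h import *
for n in("scene","top"): save(cam(n),n+"6.png")
a=cv2.imread("pics/scene6.png")[100:340,140:390];b=cv2.imread("pics/top6.png")[130:280,130:430]
a=cv2.resize(a,(416,400));b=cv2.resize(b,(384,192));im=np.zeros((400,800,3),np.uint8);im[:,:416]=a;im[:192,416:]=b
cv2.imwrite("pics/6z.png",im)
E
```

```text
time: 18.7
eef_pos: [0.6206, -0.0865, 0.0764]
ee_rot: [-0.001, 0.494, 0.87, -0.0]
wrist_force: [1.4, -0.3, 0.9]
opening: 0.0854
grasp_force: 0.0
t 18.7 tcp [620.6 -86.5  76.4] yawy 30.8 F [ 1.4 -0.3  0.9] q6 -0.87 tilt [-0.003  0.001 -1.   ] open 0.08537914465068808
622.5,-87,12,30.7 shift [-0.002  0.002  0.064] turn 0.002
```

View pics/6z.png

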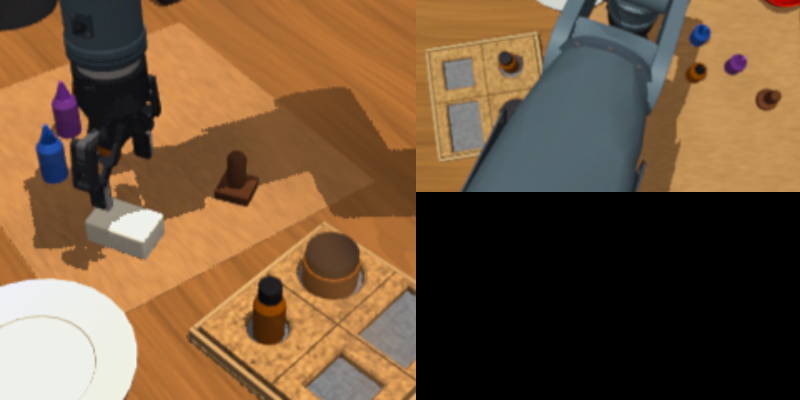

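The bottle stands in its recess (270,320); the fingers straddle the soap (125,228) across its width. Lower to 12 mm and grip.

```bash
python3 -m handwheel '[[-1,-0.002,0.002,0.025,0],[-1,-0.002,0.002,0.045,0],[-1,-0.002,0.002,0.058,0],[-1,-0.002,0.002,0.064,0],[-1,-0.002,0.002,0.064,0],[1,-0.002,0.002,0.064,0],[1,-0.002,0.002,0.064,0],[1,-0.002,0.002,0.064,0],[1,-0.002,0.002,0.064,0],[1,-0.002,0.002,0.064,0],[1,-0.002,0.002,0.064,0],[1,-0.002,0.002,0.064,0],[1,-0.002,0.002,0.064,0],[1,-0.002,0.002,0.064,0]]'; python3 go.py; python3 -m handwheel '[[1,0,0,-0.005,0],[1,0,0,-0.02,0],[1,0,0,-0.05,0],[1,0,0,-0.09,0],[1,0,0,-0.14,0],[1,0,0,-0.16,0],[1,0,0,-0.16,0],[1,0,0,-0.16,0]]'; python3 go.py 458.3,209.4,170,100.4
```

```text
time: 20.2
eef_pos: [0.6253, -0.0885, 0.0147]
ee_rot: [0.001, 0.495, 0.869, 0.0]
wrist_force: [0.5, -0.1, 7.3]
opening: 0.0489
grasp_force: 64.0
t 20.2 tcp [625.3 -88.5  14.7] yawy 30.7 F [ 0.5 -0.1  7.3] q6 -0.86 tilt [ 0.002 -0.001 -1.   ] open 0.04891702015177878
time: 21.0
eef_pos: [0.6239, -0.088, 0.1736]
ee_rot: [0.0, 0.495, 0.869, 0.0]
wrist_force: [-0.8, -0.2, -1.4]
opening: 0.0485
grasp_force: 63.3
t 21.0 tcp [623.9 -88.  173.6] yawy 30.7 F [-0.8 -0.2 -1.4] q6 -0.86 tilt [ 0. -0. -1.] open 0.04847570188526779
458.3,209.4,170,100.4 shift [0.34  0.01  0.004] turn -1.216
```

```bash
python3 -m handwheel '[[1,0.02,0,0,-0.1],[1,0.05,0,0,-0.2],[1,0.09,0,0,-0.3],[1,0.13,0.002,0,-0.4],[1,0.17,0.004,0,-0.5],[1,0.2,0.005,0,-0.6],[1,0.23,0.006,0,-0.7],[1,0.26,0.007,0,-0.8],[1,0.29,0.008,0,-0.9],[1,0.32,0.009,0,-1.0],[1,0.34,0.01,0,-1.1],[1,0.34,0.01,0,-1.2],[1,0.34,0.01,0,-1.216],[1,0.34,0.01,0,-1.216],[1,0.34,0.01,0.04,-1.216],[1,0.34,0.01,0.08,-1.216],[1,0.34,0.01,0.11,-1.216],[1,0.34,0.01,0.11,-1.216],[1,0.34,0.01,0.11,-1.216]]'; python3 go.py 458.3,209.4,26.7,100.4
python3 - <<'E'
from h import *
save(cam("scene"),"s7.png")
a=cv2.imread("pics/s7.png")[170:400,240:460];cv2.imwrite("pics/s7z.png",cv2.resize(a,None,fx=2.6,fy=2.6))
c=cam("scene")
import itertools
u=np.radians(10.4)
for l,w in((1,1),(1,-1),(-1,-1),(-1,1)):
    P=[.4583+l*.04*np.cos(u)-w*.025*np.sin(u),.2094+l*.04*np.sin(u)+w*.025*np.cos(u),.049]
    print(l,w,((proj(c,P)-[240,170])*2.6).round())
E
```

```text
time: 22.9
eef_pos: [0.459, 0.2088, 0.0631]
ee_rot: [-0.001, -0.09, 0.996, -0.0]
wrist_force: [0.8, 0.4, -0.3]
opening: 0.0485
grasp_force: 63.1
t 22.9 tcp [459.  208.8  63.1] yawy 100.3 F [ 0.8  0.4 -0.3] q6 -1.56 tilt [-0.002 -0.    -1.   ] open 0.048473177694166
458.3,209.4,26.7,100.4 shift [0.001 0.001 0.036] turn -0.002
1 1 [[377. 356.]]
1 -1 [[313. 312.]]
-1 -1 [[386. 244.]]
-1 1 [[449. 284.]]
```

View pics/s7z.png

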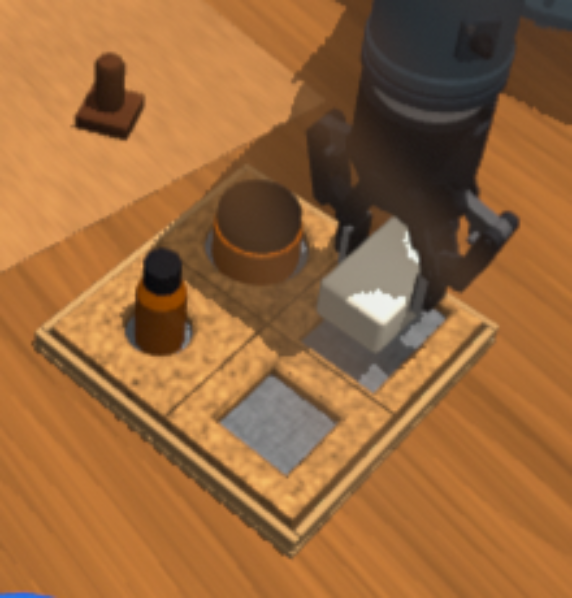

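The soap's bottom corners sit about (+3,-4) px from prediction, i.e. ~3 mm back along its long axis, and the grasp readings agree; I correct by -3 mm in tool x and lower.

```bash
python3 -m handwheel '[[1,-0.003,0.001,0,0],[1,-0.003,0.001,0.01,0],[1,-0.003,0.001,0.02,0],[1,-0.003,0.001,0.026,0],[1,-0.003,0.001,0.031,0],[1,-0.003,0.001,0.034,0],[1,-0.003,0.001,0.035,0],[1,-0.003,0.001,0.035,0]]';python3 -m handwheel '[[1,0,0,0.001,0],[1,0,0,0.0015,0],[1,0,0,0.0015,0]]'
```

```text
time: 23.8
eef_pos: [0.4619, 0.2108, 0.0282]
ee_rot: [-0.0, -0.09, 0.996, -0.0]
wrist_force: [0.2, 0.5, -0.8]
opening: 0.0485
grasp_force: 63.2
time: 24.1
eef_pos: [0.462, 0.2108, 0.0269]
ee_rot: [0.0, -0.09, 0.996, 0.0]
wrist_force: [0.5, -0.5, -0.4]
opening: 0.0491
grasp_force: 63.2
```

```bash
python3 -m handwheel '[[1,0,0,0.001,0],[1,0,0,0.001,0]]'; python3 -m handwheel '[[0.5,0,0,0,0],[0,0,0,-0.001,0],[-0.5,0,0,-0.001,0],[-1,0,0,-0.001,0],[-1,0,0,-0.001,0],[-1,0,0,-0.001,0],[-1,0,0,-0.001,0],[-1,0,0,-0.03,0],[-1,0,0,-0.08,0],[-1,0,0,-0.13,0],[-1,0,0,-0.15,0],[-1,0,0,-0.15,0]]'; python3 go.py 471.7,-76.5,170,35.1
```

```text
time: 24.3
eef_pos: [0.4621, 0.2108, 0.0267]
ee_rot: [0.0, -0.091, 0.996, -0.0]
wrist_force: [-3.1, -0.5, 7.8]
opening: 0.0489
grasp_force: 64.2
time: 25.5
eef_pos: [0.4646, 0.2114, 0.18]
ee_rot: [0.004, -0.091, 0.996, 0.0]
wrist_force: [1.1, 0.2, 0.2]
opening: 0.0855
grasp_force: 0.0
t 25.5 tcp [464.6 211.4 180. ] yawy 100.4 F [1.1 0.2 0.2] q6 -1.56 tilt [ 0.008  0.002 -1.   ] open 0.08554591818071987
471.7,-76.5,170,35.1 shift [ 0.045 -0.284  0.01 ] turn 1.14
```

```bash
python3 -m handwheel '[[-1,0.042,-0.284,0,-0.431],[-1,0.042,-0.284,0,-0.431],[-1,0.042,-0.284,0,-0.431],[-1,0.042,-0.284,0,-0.431],[-1,0.042,-0.284,0,-0.431],[-1,0.042,-0.284,0,-0.431],[-1,0.042,-0.284,0.03,-0.431],[-1,0.042,-0.284,0.07,-0.431],[-1,0.042,-0.284,0.08,-0.431],[-1,0.042,-0.284,0.08,-0.431],[-1,0.042,-0.284,0.08,-0.431]]'; python3 go.py 471.8,-76.3,20,125.1
python3 - <<'E'
from h import *
for n in("scene","top"): save(cam(n),n+"8.png")
a=cv2.imread("pics/scene8.png")[130:370,210:460];b=cv2.imread("pics/top8.png")[130:280,130:430]
a=cv2.resize(a,(416,400));b=cv2.resize(b,(384,192));im=np.zeros((400,800,3),np.uint8);im[:,:416]=a;im[:192,416:]=b
cv2.imwrite("pics/8z.png",im)
E
```

```text
time: 26.6
eef_pos: [0.4722, -0.0758, 0.0963]
ee_rot: [0.0, -0.302, 0.953, -0.0]
wrist_force: [-0.4, -0.1, 0.2]
opening: 0.0853
grasp_force: 0.0
t 26.6 tcp [472.2 -75.8  96.3] yawy 125.1 F [-0.4 -0.1  0.2] q6 -2.59 tilt [ 0. -0. -1.] open 0.08527138693397773
471.8,-76.3,20,125.1 shift [ 0.001 -0.     0.076] turn 0.001
```

View pics/8z.png

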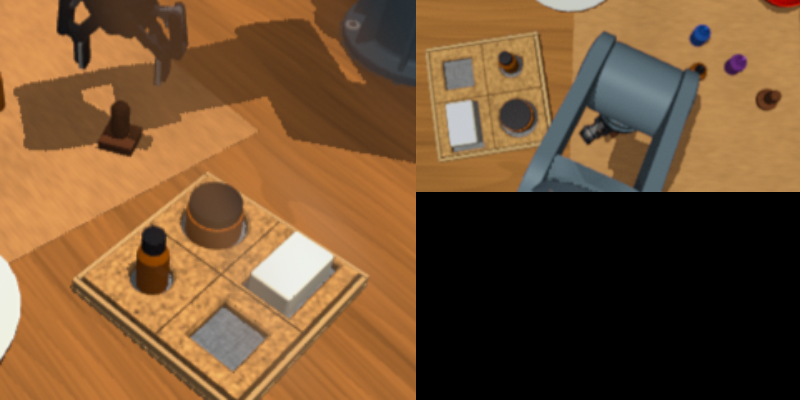

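Soap lies down in its recess (292,272), jar and bottle good; the fingers flank the square stamp (121,128).

```bash
python3 -m handwheel '[[-1,0.001,0,0.03,0],[-1,0.001,0,0.055,0],[-1,0.001,0,0.07,0],[-1,0.001,0,0.075,0],[-1,0.001,0,0.075,0],[1,0.001,0,0.075,0],[1,0.001,0,0.075,0],[1,0.001,0,0.075,0],[1,0.001,0,0.075,0],[1,0.001,0,0.075,0],[1,0.001,0,0.075,0],[1,0.001,0,0.075,0],[1,0.001,0,0.075,0],[1,0.001,0,0.075,0],[1,0.001,0,0.075,0],[1,0.001,0,0.075,0],[1,0.001,0,0.075,0]]'; python3 go.py; python3 -m handwheel '[[1,0,0,-0.005,0],[1,0,0,-0.02,0],[1,0,0,-0.05,0],[1,0,0,-0.09,0],[1,0,0,-0.13,0],[1,0,0,-0.14,0],[1,0,0,-0.14,0],[1,0,0,-0.14,0]]'; python3 go.py 558.8,228,161,100.4
```

```text
time: 28.4
eef_pos: [0.4714, -0.0769, 0.0215]
ee_rot: [0.0, -0.301, 0.954, -0.0]
wrist_force: [-1.5, 0.9, 6.3]
opening: 0.0228
grasp_force: 58.7
t 28.4 tcp [471.4 -76.9  21.5] yawy 125.1 F [-1.5  0.9  6.3] q6 -2.59 tilt [ 0.001 -0.    -1.   ] open 0.02279223010553613
time: 29.2
eef_pos: [0.4701, -0.0763, 0.1596]
ee_rot: [-0.001, -0.301, 0.954, 0.001]
wrist_force: [-1.2, -1.0, -1.9]
opening: 0.0225
grasp_force: 58.7
t 29.2 tcp [470.1 -76.3 159.6] yawy 125.1 F [-1.2 -1.  -1.9] q6 -2.59 tilt [-0.002  0.001 -1.   ] open 0.02249067488754257
558.8,228,161,100.4 shift [-0.247  0.198 -0.001] turn 0.431
```

```bash
python3 -m handwheel '[[1,-0.02,0.016,0,0.05],[1,-0.05,0.04,0,0.1],[1,-0.08,0.064,0,0.18],[1,-0.11,0.088,0,0.26],[1,-0.14,0.112,0,0.34],[1,-0.17,0.136,0,0.42],[1,-0.2,0.16,0,0.431],[1,-0.23,0.184,0,0.431],[1,-0.247,0.198,0,0.431],[1,-0.247,0.198,0,0.431],[1,-0.247,0.198,0,0.431],[1,-0.247,0.198,0.04,0.431],[1,-0.247,0.198,0.08,0.431],[1,-0.247,0.198,0.09,0.431],[1,-0.247,0.198,0.09,0.431],[1,-0.247,0.198,0.09,0.431]]'; python3 go.py 558.8,228,33.5,100.4
python3 - <<'E'
from h import *
c=cam("scene");save(c,"s9.png")
a=cv2.imread("pics/s9.png")[190:400,230:460];cv2.imwrite("pics/s9z.png",cv2.resize(a,None,fx=2.6,fy=2.6))
p=ctrl.get_obs()["eef_pos"];u=np.radians(10.4)
for l,w in((1,1),(1,-1),(-1,-1),(-1,1)):
    P=[p[0]+.022*(l*np.cos(u)-w*np.sin(u)),p[1]+.022*(l*np.sin(u)+w*np.cos(u)),p[2]-.0215]
    print(l,w,((proj(c,P)-[230,190])*2.6).round())
E
```

```text
time: 30.8
eef_pos: [0.5603, 0.2268, 0.0721]
ee_rot: [0.001, -0.09, 0.996, 0.0]
wrist_force: [0.3, -0.1, -0.6]
opening: 0.0227
grasp_force: 58.9
t 30.8 tcp [560.3 226.8  72.1] yawy 100.3 F [ 0.3 -0.1 -0.6] q6 -1.56 tilt [ 0.001  0.    -1.   ] open 0.02270026948875751
558.8,228,33.5,100.4 shift [0.001 0.001 0.039] turn -0.001
1 1 [[312. 383.]]
1 -1 [[255. 339.]]
-1 -1 [[301. 297.]]
-1 1 [[357. 338.]]
```

View pics/s9z.png

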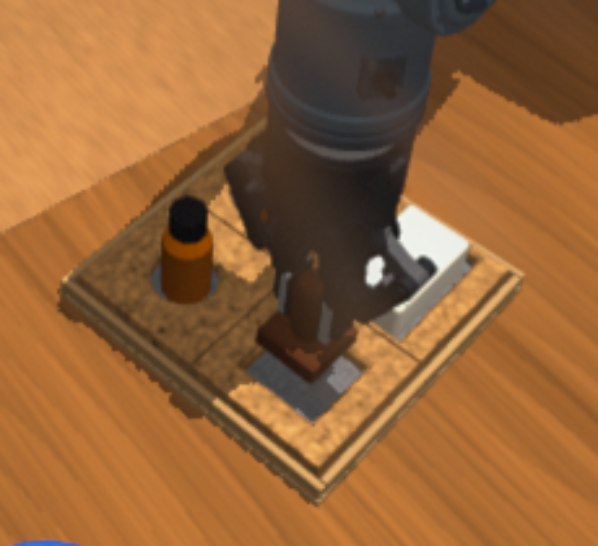

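The stamp's foot corners (314,381), (258,342), (355,340) match prediction within ~3 px, and it is aligned with the square recess. Lowering.

```bash
python3 -m handwheel '[[1,0.001,0.001,0.015,0],[1,0.001,0.001,0.025,0],[1,0.001,0.001,0.031,0],[1,0.001,0.001,0.035,0],[1,0.001,0.001,0.037,0],[1,0.001,0.001,0.038,0],[1,0.001,0.001,0.038,0]]';python3 -m handwheel '[[1,0,0,0.001,0],[1,0,0,0.001,0]]'
```

```text
time: 31.55
eef_pos: [0.5585, 0.2282, 0.0335]
ee_rot: [0.0, -0.091, 0.996, -0.0]
wrist_force: [-1.4, 1.0, 4.7]
opening: 0.0227
grasp_force: 59.3
time: 31.75
eef_pos: [0.5585, 0.2282, 0.0335]
ee_rot: [0.0, -0.091, 0.996, -0.0]
wrist_force: [-6.8, -2.9, 12.4]
opening: 0.0227
grasp_force: 60.3
```

Floor reached at the expected height. Release, retreat up and away.

```bash
python3 -m handwheel '[[0.6,0,0,-0.001,0],[0.2,0,0,-0.001,0],[-0.5,0,0,-0.001,0],[-1,0,0,-0.001,0],[-1,0,0,-0.001,0],[-1,0,0,-0.001,0],[-1,0,0,-0.001,0],[-1,0,0,-0.03,0],[-1,0,0,-0.08,0],[-1,0,0,-0.13,0],[-1,0,0,-0.17,0],[-1,0,0.1,-0.17,0],[-1,0,0.2,-0.17,0],[-1,0,0.2,-0.17,0],[-1,0,0.2,-0.17,0],[-1,0,0.2,-0.17,0],[-1,0,0.2,-0.17,0],[-1,0,0.2,-0.17,0]]'
python3 - <<'E'
from h import *
for n in("scene","top"): save(cam(n),n+"10.png")
a=cv2.imread("pics/scene10.png")[90:390,150:440];b=cv2.imread("pics/top10.png")[130:280,130:430]
a=cv2.resize(a,(500,517));b=cv2.resize(b,(300,150));im=np.zeros((520,800,3),np.uint8);im[:517,:500]=a;im[:150,500:]=b
cv2.imwrite("pics/10z.png",im)
E
```

```text
time: 33.55
eef_pos: [0.5222, 0.424, 0.2015]
ee_rot: [-0.0, -0.09, 0.996, -0.0]
wrist_force: [0.3, -0.8, -0.4]
opening: 0.0855
grasp_force: 0.0
```

View pics/10z.png

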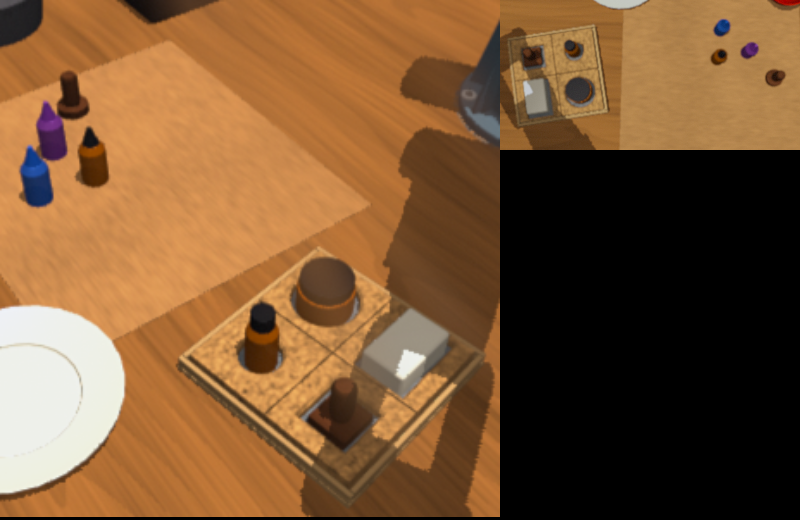

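All four sit upright in their recesses: jar (327,290), bottle (262,340), soap (405,350), stamp (341,415). The look-alikes still stand untouched at (93,160) and (71,95).

```bash
python3 -c "
from workcell import order
print(order.sign_off())"
```

```text
the job is handed in; nothing more can be done
None
```

The jar, flat-capped bottle, soap bar and square-footed stamp are upright and fully down in their recesses, both look-alikes stand where they were, and the job was handed in at about 34 s of the 112 s allowed.

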